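# Open the guard cage of a set on test and hold its gate wide

### The job

Open the soak-test cage so that your colleague can reach the set inside: first lift the glass valve that stands in the path of the gate and lower it gently into the deep stoneware crock, standing upright. Then squeeze the safety bolt on top of the gate fully back, squeeze the sprung trigger of the gate's handle fully to its bar, swing the gate past its half-way detent and finish still holding the squeezed handle with the gate wide open, about 70 degrees or more, because its spring closes it again if you let go. Disturb nothing else on the bench.

Things in the scene. Friction and masses are not known exactly. Their poses are not given: they have to be found in the camera images.
- valve: the valve to clear: upright glass radio valve, 122 mm tall, about 75 g, standing in the area the gate sweeps. Origin at the centre of its underside, z up its axis. Black base 33 mm across up to 30 mm, straight round glass 36 mm across up to 104 mm, then a dome. The only loose valve; those inside the cage belong to the set
- crock: deep round stoneware crock, open on top, loose, 0.8 kg: outside 106 mm across (110 at the rim), inside 96 mm, 85 mm high, felt pad on its floor, top 9 mm above the bench. Origin at the centre of its underside. On the right half of the bench; it may change places with the low tin dish. The top of a valve standing in it is 46 mm above the rim
- crock_in (a point): centre of the top of the felt pad on the crock's floor, 9 mm above the bench
- gate (a joint): gate angle in rad: 0 shut, grows as it swings out (counter-clockwise from above), stop at 1.55. A spring closes it (0.08 N m shut, 0.4 N m at 1.3 rad); a sprung roller detent is ridden over between about 0.4 and 0.8 rad (up to 0.8 N m more); let go wide open, the gate swings shut. The gate is 232 mm wide, 12 mm thick, from 30 to 215 mm above the bench
- cage: fixed grey wire box over the set on test, 290 mm wide (y), 280 mm deep (x), 215 mm high, on the left half of the bench. Origin at the centre of its underside; the gate closes its -x side. When shut, the gate is locked by both the safety bolt and the handle's latch bolt
- gate_hinge (a point): point on the gate's upright hinge line, fixed on the cage, 215 mm above the bench. Its axes do not turn with the gate: y points from the hinge along the shut gate to its free edge, -x out of the cage, z up
- safety (a joint): slide of the safety bolt in m: 0 = thrown (locks the gate), 0.012 = fully back; free of its keeper from about 0.006. About 2.5 N of friction: it stays where it is left; it may start up to 2 mm back
- safety_grip (a point): where to squeeze the safety bolt, on the gate's top rail: midway between its two upright thumb pieces when squeezed together. Pieces 5 mm thick (y), 16 mm wide (x), tops 15 mm above this point, rail plate 25 mm below. y along the gate from the hinge, -x out of its front; turns with the gate. Outer faces: fixed piece at y = -6 mm, sliding piece at y = +18 mm thrown, +6 mm fully back
- trigger (a joint): angle in rad of the handle's sprung trigger (a lever whose hook is the gate's latch): 0 = released, latched; 0.2 = fully squeezed towards the bar, stop (its rod moved 10 mm); the latch is free from about 0.1. Takes 5 N at the rod at first, 11 N when fully squeezed; springs back when released
- handle_grip (a point): where to squeeze the handle, 200 mm above the bench, 185 mm from the hinge line, 74 mm before the gate: midway between bar and trigger rod when squeezed. Axes as safety_grip. Outer faces: fixed bar (18 mm wide in y) at x = -12 mm; round trigger rod, 10 mm thick, at x = +22 mm at rest, +12 mm squeezed. Tops 25 and 22 mm above, lever 60 mm below; 46 mm free between rod and gate
- handle: the handle's fixed bar, 10 by 18 mm, 141 mm tall, on two stand-offs, one with the gate. Origin on the hinge line at bench height; axes turn with the gate
- dish: low round tin dish with brass bits, 90 mm across, 22 mm high: leave alone. Origin at the centre of its underside
- knob: bakelite dial knob, 42 mm across, 23 mm high: leave alone. Origin centre of underside
- base1: round black valve base with tin lugs, 48 by 31 mm, 18 mm high: leave alone. Origin centre of underside
- base2: a second valve base, the same: leave alone
- tweezer: nickel tweezer lying flat, 116 mm long, 7 mm high: leave alone
- reel: solder reel standing on end, 50 mm across, 38 mm high: leave alone. Origin centre of underside
- driver: screwdriver lying on the bench: leave alone
Mind the look-alikes: they are no part of the job. There is more than one size of the valve; the job needs the largest. What is shaped like the crock but red is not meant.

How it is judged:
On the way, in this order (a step that is already met when the one before it is completed fails the run):
1. the valve stands upright in the crock, let go (horizontal distance between valve and crock_in below 0.034 m and z of valve in the frame of crock_in below 0.008 m and angle between valve's own z axis and vertical below 0.25 rad and contact force between the fingers and valve below 0.05 N and value of joint gate below 0.1 rad), for 0.2 s.
2. the safety bolt is squeezed back, the gate still shut (value of joint safety above 0.0095 m and value of joint gate below 0.1 rad), for 0.1 s.
3. the handle's trigger is squeezed to its bar, the gate still shut (value of joint trigger above 0.15 rad and value of joint gate below 0.1 rad and value of joint safety above 0.009 m), for 0.05 s.
4. the gate is swung past its detent (value of joint gate above 0.9 rad), for 0.05 s.
At the end, for the whole second after the job is handed in: gate held still at 1.17 rad (67 degrees) or more, fingers on the handle (over 3 N on its bar, trigger squeezed past 0.12 rad), safety bolt back over 9 mm; the valve at rest on the crock's floor, within 34 mm of its centre and 14 degrees of upright (value of joint gate above 1.17 rad and velocity of joint gate between -0.1 and 0.1 rad/s and value of joint trigger above 0.12 rad and contact force between the fingers and handle above 3 N and value of joint safety above 0.009 m and horizontal distance between valve and crock_in below 0.034 m and z of valve in the frame of crock_in below 0.008 m and angle between valve's own z axis and vertical below 0.25 rad and linear speed of valve below 0.03 m/s); the arm keeps its last pose, push and grip.
It fails at once if the valve is tipped over (more than 35 degrees) (angle between valve's own z axis and vertical above 0.6 rad).
It fails at once if the valve is dropped or thrust into the crock: faster than 0.4 m/s below the rim (horizontal distance between valve and crock_in below 0.05 m and z of valve in the frame of crock_in below 0.075 m and linear speed of valve above 0.4 m/s).
It fails at once if the valve is pressed against the crock with more than 40 N (contact force between valve and crock above 40 N).
It fails at once if something else on the bench is disturbed (crock shoved more than 30 mm, another thing moved more than 20 mm) (distance of crock from where it was at the start of the episode above 0.03 m or distance of any of dish, knob, base1, base2, tweezer, reel, driver from where it was at the start of the episode above 0.02 m).
It also fails if it takes over 67 s, if anything falls off the work surface, if the arm or the gripper's body presses on something with over 40 N, if the wrist force passes 120 N, or if a joint passes its speed limit or range.

### The arm

A 7-joint arm with a two-finger parallel gripper is mounted at the origin on the work surface. World frame = base frame: x ahead of the robot, y to its left, z up, the work surface at z = 0. Lengths are in m, angles in rad, forces in N, time in s.
With the tool pointing down it reaches from about 0.425 to 0.95 m from the base axis. Payload 4.7 kg.
Tool frame: the origin (TCP) lies on the centre line of the jaws, within the pads' length; the fingertips stand robot.nose_length ahead of it and the grasp point (between the pads) lies 8 mm behind it (robot.nose_length is the distance from the TCP to the fingertips, in m); z points along the fingers, y is the line along which they close (so a half turn about z gives the same grasp; the last joint's range is limited). The gripper opens to 85 mm and grips with 20 to 120 N. Pads are 22 mm wide; open, the fingers measure 114 mm over their backs; the gripper's body (76 mm by 85 mm) begins 54 mm behind the grasp point. The pads swing forward as they close: fully open they stand 13 mm farther back than shut.
Start: joints at [-1.149, 0.469, -0.049, 1.532, 0.024, 1.141, -0.082], TCP at [0.294, 0.608, 0.242] pointing down, gripper open.
Joint ranges: [-2.59, 2.59], [-0.33, 1.99], [-1.39, 1.29], [0.1, 2.45], [-1.04, 4.18], [0.21, 1.99], [-2.66, 2.66]. Speed limits (rad/s): [2.57, 2.57, 3.14, 3.14, 3.14, 3.14, 3.14].

### API

Orientations are given as [roll, pitch, yaw] about the fixed x, y, z axes, in that order (R = Rz(yaw) Ry(pitch) Rx(roll)).
In Python, from plant import robot gives the robot as it stands. Calls block until the motion is done:
- robot.goto(position, orientation): joint-space move of the TCP to a pose.
- robot.move_straight(position, vel=0.15, attitude=None, contact_N=None): straight line of the TCP; attitude=None keeps the orientation; vel is the mean speed in m/s. With contact_N (N) it stops when the force on the tool has changed by that much, and returns True; else False.
- robot.move_joints(angles): joint-space move.
- robot.grip(opening, strength=None): opening from 0.0 (shut) to 1.0 (fully open); strength is the grip in N (None keeps the last); returns when the fingers have stopped.
- robot.sleep(seconds).
- robot.inverse_kinematics(position, orientation): joint angles nearest the present ones, or None.
- robot.sense(): the state.
- robot.grab_frame(name): name is "scene" or "top" or "wrist"; returns a dict with "image" (480x640x3 uint8, red, green, blue), "range_z" (480x640 float32, m along the optical axis (not along the pixel's ray), 0 where there is no reading), "fx", "fy", "cx", "cy" (pixels), "dist_coeffs" ([k1, k2, p1, p2, k3] as OpenCV has them; the pictures are not rectified), "R" (3x3) and "t" (3): a world point X has camera coordinates R X + t. Camera axes: x right, y down, z forward; pixel columns grow to the right and rows downward; lengths in m; the calibration is good to about 2 mm. A picture is of the moment at which its call begins.
A pose or a line that the arm cannot do raises robot.IKError and nothing moves.
- robot.close_job(): hands the job in; it is judged then, once.
The state is a dict: "t": time; "joint_pos": joint angles; "joint_velocities": joint speeds; "effort": joint torques, N m; "tcp_pos": TCP position; "tcp_rot": TCP orientation; "wrist_force": force on the tool from outside, world axes, zero at the start; "torque": the same for the moment, N m; "opening": opening from 0.0 (shut) to 1.0 (fully open); "gripper_force": force on a finger pad.
Only numpy, scipy, OpenCV 4.12 (cv2) and the standard library are available. Lean on these libraries where they do the work, as an engineer would, in place of code of your own. Each camera call takes 0.05 s, during which the arm holds its last target. There are 200 camera calls.

## Working session

There is one attempt and no reset: what is moved stays moved. The work goes in short steps, each a Python script; the robot and the scene stay as the last script left them, time stands still between calls to the robot, and variables do not carry over. Pictures are saved under pics/ and viewed, at most 10 in all, crops included, and the job is handed in when it is done.

```bash
ls; mkdir -p pics
cat > h.py <<'E'
import numpy as np, cv2
from plant import robot
def snap(n,save=None):
    f=robot.grab_frame(n)
    if save: cv2.imwrite('pics/'+save+'.png',cv2.cvtColor(f['image'],cv2.COLOR_RGB2BGR))
    return f
def K(f): return np.array([[f['fx'],0,f['cx']],[0,f['fy'],f['cy']],[0,0,1.]])
def cloud(f):
    v,u=np.mgrid[0:480,0:640]; p=np.stack([u,v],-1).reshape(-1,1,2).astype(np.float64)
    q=cv2.undistortPoints(p,K(f),np.array(f['dist_coeffs'],float)).reshape(480,640,2)
    z=f['range_z'].astype(float); c=np.dstack([q*z[...,None],z])
    X=(c-np.array(f['t']))@np.array(f['R']); X[z==0]=np.nan
    return X
def ray(f,uv,h):
    q=cv2.undistortPoints(np.array(uv,float).reshape(-1,1,2),K(f),np.array(f['dist_coeffs'],float)).reshape(-1,2)
    R=np.array(f['R']);C=-R.T@np.array(f['t']); d=np.c_[q,np.ones(len(q))]@R
    return C+d*((h-C[2])/d[:,2])[:,None]
def proj(f,X):
    return cv2.projectPoints(np.array(X,float).reshape(-1,1,3),cv2.Rodrigues(np.array(f['R']))[0],np.array(f['t'],float),K(f),np.array(f['dist_coeffs'],float))[0].reshape(-1,2)
E
python3 - <<'E'
from h import *
import pickle
fs={n:snap(n,n+'0') for n in ('scene','top')}
pickle.dump(fs,open('f0.pkl','wb'))
for n,f in fs.items(): print(n,-np.array(f['R']).T@f['t'],np.array(f['R'])[2],(f['range_z']==0).mean())
print(robot.nose_length,robot.sense())
E
```

```text
pics
scene [ 1.61637044 -0.3869195   0.88453922] [-0.79351312  0.28709783 -0.5365741 ] 0.0048177083333333336
top [0.41728925 0.00854266 1.15021406] [ 0.1195746  -0.01993503 -0.99262506] 0.00388671875
0.011 {'t': 0.1, 'joint_pos': array([-1.14891999,  0.4693786 , -0.04859487,  1.53357032,  0.02412394,
        1.14103142, -0.08229577]), 'joint_velocities': array([-0.00014889, -0.002974  , -0.00056966, -0.0031313 , -0.00077367,
       -0.00132733, -0.00060824]), 'effort': array([ 1.07009750e-03, -5.11513638e+01, -4.67464468e-02, -2.38389766e+01,
        1.07727537e-02,  4.40764343e-03,  5.11705153e-06]), 'tcp_pos': array([0.2938436 , 0.60711559, 0.24135612]), 'tcp_rot': array([-3.13979348e+00,  8.57440965e-05,  2.69085947e+00]), 'wrist_force': array([-0.53028488, -0.51654566, -0.13554365]), 'torque': array([ 0.04115765, -0.02015261, -0.02050594]), 'gripper_force': 0.0, 'opening': 1.0005746061033731}
```

View pics/scene0.png

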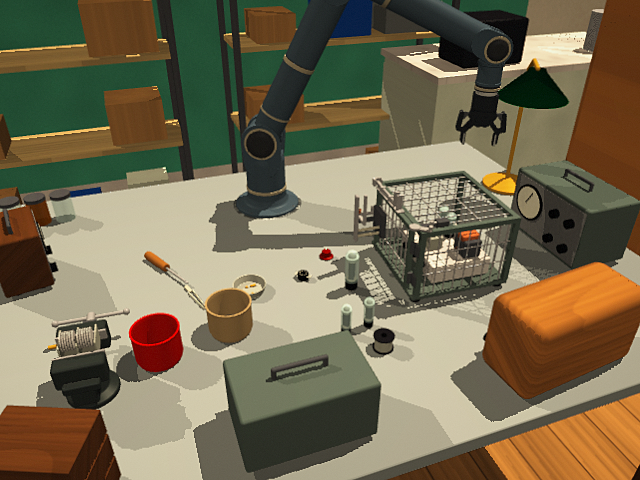

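View pics/top0.png

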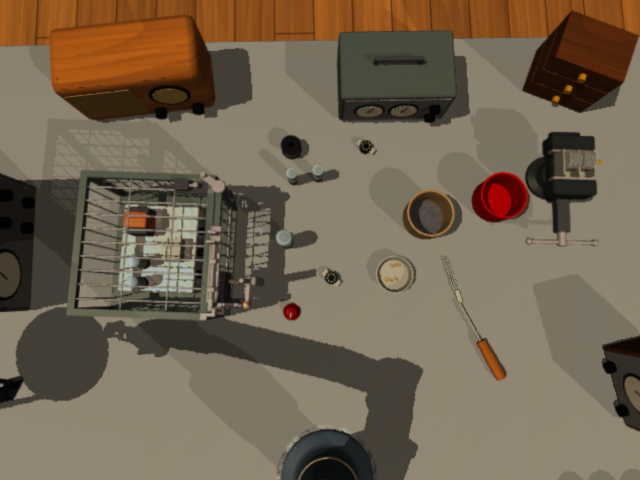

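The three glass valves are at scene (351,270), (346,318) and (369,312). The one at (351,270), top (284,239), is the tallest and stands in front of the gate. The tan pot at top (430,214) is the crock. The red pot at (500,197) is the look-alike, and the dish is at (395,273). The gate faces right in the top view, with the handle near (248,292) and the hinge near (213,183).

Run:
```python
from h import *
import pickle
fs=pickle.load(open('f0.pkl','rb'))
f=fs['top']; X=cloud(f); im=f['image']
s=fs['scene']; S=cloud(s)
a=cv2.resize(im[150:330,150:320],None,fx=3.3,fy=3.3,interpolation=cv2.INTER_CUBIC)
cv2.imwrite('pics/crop1.png',cv2.cvtColor(a,cv2.COLOR_RGB2BGR))
b=cv2.resize(s['image'][150:350,310:450],None,fx=3,fy=3,interpolation=cv2.INTER_CUBIC)
cv2.imwrite('pics/crop2.png',cv2.cvtColor(b,cv2.COLOR_RGB2BGR))
# heights of the valves (both views)
for n,F,P,pts in (('top',f,X,[(284,239),(292,175),(317,172)]),('scene',s,S,[(351,255),(346,308),(369,300)])):
  for u,v in pts:
    q=P[v-14:v+15,u-12:u+13].reshape(-1,3); q=q[q[:,2]>.03]; print(n,u,v,len(q),'zmax',np.nanmax(q[:,2]).round(3),'med',np.nanmedian(q,0).round(3))
# crock rim circle
for n,P in (('top',X),('scene',S)):
  sub=P[180:250,390:470] if n=='top' else P[280:350,200:260]
  q=sub.reshape(-1,3); q=q[(q[:,2]>.078)&(q[:,2]<.095)]
  c,r=cv2.minEnclosingCircle(q[:,:2].astype(np.float32)); print('crock',n,len(q),c,r,np.nanmax(sub[...,2]))
# cage top points
for n,P in (('top',X),('scene',S)):
  q=P.reshape(-1,3); m=(abs(q[:,2]-.21)<.012)&(q[:,0]>.2)&(q[:,0]<.8)&(q[:,1]>.1)&(q[:,1]<.6)
  print('cage',n,m.sum(),cv2.minAreaRect(q[m,:2].astype(np.float32)))
# z map summary near gate: bits above .22
q=X.copy(); m=(q[...,2]>.222)&(q[...,1]>.1)&(q[...,1]<.45)
for c in cv2.connectedComponentsWithStats(m.astype(np.uint8))[2]:
  if 4<c[4]<5000:
    u,v,w,h,_=c; z=q[v:v+h,u:u+w].reshape(-1,3);z=z[z[:,2]>.222];print(c,z.mean(0).round(3),z[:,2].max().round(3))
```

```text
top 284 239 254 zmax 0.126 med [0.544 0.082 0.116]
top 292 175 149 zmax 0.093 med [0.697 0.065 0.081]
top 317 172 146 zmax 0.091 med [0.702 0.005 0.081]
scene 351 255 253 zmax 0.123 med [0.562 0.079 0.101]
scene 346 308 190 zmax 0.09 med [0.718 0.    0.068]
scene 369 300 175 zmax 0.09 med [0.712 0.062 0.068]
crock top 389 (0.5999281406402588, -0.25217342376708984) 0.054733287543058395 0.09065774961747207
crock scene 368 (0.6032821536064148, -0.25422775745391846) 0.056944556534290314 0.08962007515576374
cage top 7320 ((0.525792121887207, 0.30943286418914795), (0.3667137920856476, 0.29001274704933167), 86.63113403320312)
cage scene 3408 ((0.5286351442337036, 0.3095201253890991), (0.36881616711616516, 0.30237314105033875), 87.28839111328125)
[200 172   8   7  31] [0.66  0.233 0.228] 0.232
[173 179  25  12 209] [0.642 0.273 0.228] 0.233
[210 178   4   3   5] [0.652 0.217 0.223] 0.224
[211 180  14  12  83] [0.641 0.205 0.224] 0.227
[207 230  12   5  48] [0.543 0.209 0.249] 0.261
[200 240  19  79 471] [0.45  0.216 0.231] 0.262
[251 276   5   9  37] [0.45  0.135 0.225] 0.228
[239 278   5   4  14] [0.452 0.159 0.224] 0.226
```

View pics/crop1.png

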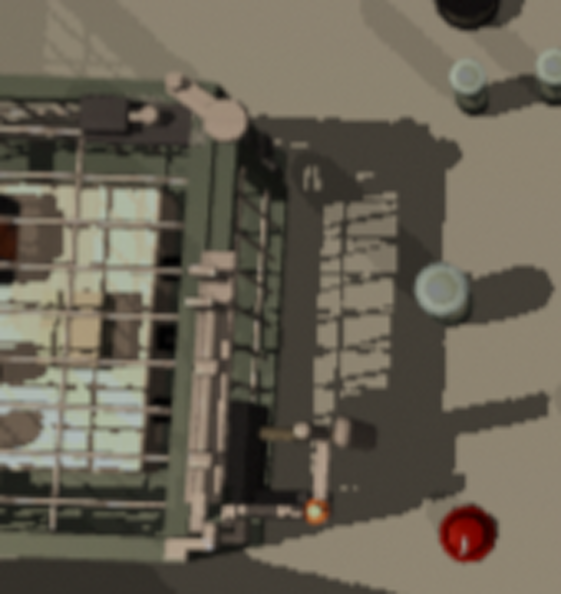

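View pics/crop2.png

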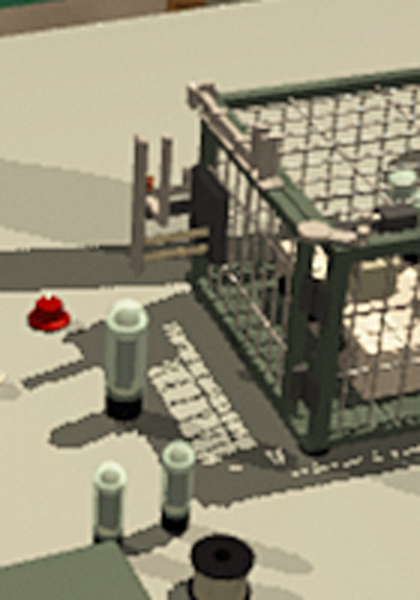

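The crops confirm that the valve in front of the gate is the 122 mm one (the others are about 90 mm). The handle's bar and rod tops are in place at 0.225 m high. I'll move above the valve and check with the wrist camera.

Run:
```python
from h import *
D=[np.pi,0,np.pi]
p=robot.sense()['tcp_pos']
robot.move_straight([p[0],p[1],.42],vel=.25)
robot.goto([.545,.083,.34],D)
f=snap('wrist','w1'); X=cloud(f)
C=-np.array(f['R']).T@f['t'];print('cam',C,robot.sense()['tcp_pos'],robot.sense()['t'])
q=X.reshape(-1,3); m=(q[:,2]>.06)&(np.hypot(q[:,0]-.545,q[:,1]-.083)<.04);q=q[m]
print(len(q),q[:,2].max(),np.median(q[q[:,2]>.112],0),cv2.minEnclosingCircle(q[:,:2].astype(np.float32)))
m=(X[...,2]>.05)&(np.hypot(X[...,0]-.545,X[...,1]-.083)<.04); v,u=np.nonzero(m);print(u.min(),u.max(),v.min(),v.max())
print(proj(f,[[.545,.083,.12],[.545,.083,0]]))
```

```text
cam [0.47587055 0.08430662 0.47038391] [0.54503095 0.08423733 0.33996832] 3.1167
29347 0.4292537530370106 [0.52753516 0.08316444 0.41460855] ((0.5444462895393372, 0.08299681544303894), 0.040085263550281525)
133 501 191 479
[[318.72710429 214.97586566]
 [319.09710079 197.1517813 ]]
```

View pics/w1.png

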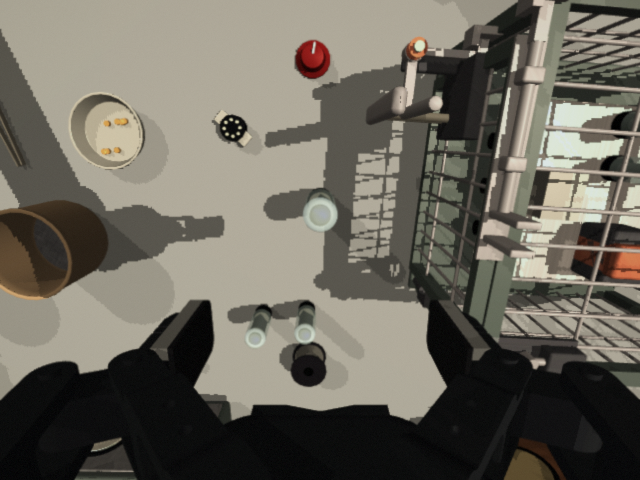

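The valve's glass top is centred at (320,213), against a prediction of (319,215), so it is at about (0.544, 0.084). The handle bar's top is near (398,100), the rod near (436,103), and the two thumb pieces near (515,218) and (507,247). The camera sits 70 mm off the tool axis, so I'll choose a yaw that keeps it clear of the handle, and I'll measure the handle and bolt from this view.

Run:
```python
from h import *
f=snap('wrist'); X=cloud(f); g=snap('top');T=cloud(g)
for n,P in(('w',X),('t',T)):
  # thumb pieces
  for nm,(x0,x1,y0,y1,z0,z1) in dict(safety=(.48,.60,.18,.24,.25,.27),handle=(.42,.48,.11,.18,.214,.23)).items():
    m=(P[...,0]>x0)&(P[...,0]<x1)&(P[...,1]>y0)&(P[...,1]<y1)&(P[...,2]>z0)&(P[...,2]<z1)
    k,lab,st,ce=cv2.connectedComponentsWithStats(m.astype(np.uint8))
    for i in range(1,k):
      if st[i,4]>8:
        q=P[lab==i]; zt=np.percentile(q[:,2],90); q=q[q[:,2]>zt-.006]
        print(n,nm,ce[i].round(),st[i,4],'z',zt.round(4),'rect',[np.round(a,4) for a in cv2.minAreaRect(q[:,:2].astype(np.float32))])
  # rail direction: points on the gate's top rail / cage frame
  m=(P[...,2]>.205)&(P[...,2]<.24)&(P[...,0]>.4)&(P[...,0]<.66)&(P[...,1]>.185)&(P[...,1]<.25)
  q=P[m]; print(n,'rail',len(q),cv2.minAreaRect(q[:,:2].astype(np.float32)),q.min(0),q.max(0))
js=robot.sense()['joint_pos'];print(js.round(2))
for yaw in (-np.pi/2,np.pi/2,0,np.pi):
  for p in ([.544,.084,.082],[.6,-.253,.12],[.53,.21,.245],[.45,.142,.2]):
    j=robot.inverse_kinematics(p,[np.pi,0,yaw]); print(round(yaw,2),p,None if j is None else np.round(j,2))
```

```text
w safety [526. 225.] 284 z 0.2572 rect [array([0.5243, 0.2111]), array([0.0172, 0.0051]), np.float64(87.6919)]
w safety [520. 253.] 258 z 0.2572 rect [array([0.5423, 0.2101]), array([0.0165, 0.0048]), np.float64(88.6656)]
w handle [398. 101.] 450 z 0.224 rect [array([0.4495, 0.135 ]), array([0.0102, 0.0177]), np.float64(85.639)]
w handle [434. 103.] 218 z 0.2214 rect [array([0.4508, 0.1589]), array([0.0094, 0.0095]), np.float64(18.8157)]
w rail 14306 ((0.5218467712402344, 0.22468049824237823), (0.24368202686309814, 0.05052042007446289), 0.048076849430799484) [0.40001281 0.19944978 0.20500225] [0.64366666 0.24998662 0.23996444]
t safety [208. 231.] 9 z 0.2605 rect [array([0.5436, 0.2155]), array([0.0043, 0.0041]), np.float64(88.8379)]
t safety [209. 241.] 21 z 0.26 rect [array([0.5245, 0.2125]), array([0.0136, 0.0042]), np.float64(88.1225)]
t rail 1234 ((0.5296838879585266, 0.227357879281044), (0.2593771517276764, 0.04507429525256157), 0.09512215852737427) [0.40001353 0.20474347 0.2076306 ] [0.65933957 0.24996771 0.23768055]
[-0.49  0.19  0.31  1.71 -0.06  1.25  1.41]
-1.57 [0.544, 0.
[... 383 characters left out ...]
73 -0.41  0.92  0.68]
1.57 [0.53, 0.21, 0.245] [-0.8   0.31  0.44  1.81 -0.15  1.06 -0.31]
1.57 [0.45, 0.142, 0.2] [-0.76  0.19  0.41  2.07 -0.09  0.9  -0.29]
0 [0.544, 0.084, 0.082] [-0.94  0.68  1.01  2.02 -0.77  0.88 -1.08]
0 [0.6, -0.253, 0.12] [-0.37  0.87  1.16  1.75 -0.88  1.15 -0.5 ]
0 [0.53, 0.21, 0.245] [-1.06  0.36  0.79  1.82 -0.29  1.08 -1.73]
0 [0.45, 0.142, 0.2] [-1.32  0.32  1.13  2.09 -0.35  0.94 -1.56]
3.14 [0.544, 0.084, 0.082] [-0.43  0.47  0.26  1.99 -0.18  0.7   1.51]
3.14 [0.6, -0.253, 0.12] [ 0.03  0.58  0.44  1.73 -0.3   0.9   2.16]
3.14 [0.53, 0.21, 0.245] [-0.63  0.3   0.23  1.8  -0.07  1.06  1.19]
3.14 [0.45, 0.142, 0.2] [-0.6   0.18  0.24  2.06 -0.05  0.91  1.23]
```

Run:
```python
from h import *
yaw=.5; D=[np.pi,0,yaw]
def st(l): s=robot.sense(); print(l,round(s['t'],2),s['tcp_pos'].round(4),'op',round(s['opening'],3),'gf',s['gripper_force'],s['wrist_force'].round(2))
robot.goto([.544,.084,.26],D); st('above')
robot.move_straight([.544,.084,.082],vel=.12); st('down')
robot.grip(0.0,strength=22); st('grip')
robot.move_straight([.544,.084,.24],vel=.15); st('lift')
robot.goto([.601,-.253,.24],D); robot.sleep(.2); st('over')
f=snap('scene','s2'); snap('wrist','w2'); snap('top','t2')
a=cv2.cvtColor(np.hstack([f['image'][120:360,130:400],cv2.imread('pics/t2.png')[110:350,330:540,::-1]]),cv2.COLOR_RGB2BGR)
cv2.imwrite('pics/c3.png',cv2.resize(a,None,fx=1.6,fy=1.6))
```

```text
above 5.36 [0.5441 0.084  0.2601] op 0.999 gf 0.0 [ 0.44 -0.63  1.26]
down 6.99 [0.5445 0.0841 0.0827] op 0.999 gf 0.0 [0.72 0.62 1.08]
grip 7.5 [0.5443 0.0839 0.0823] op 0.417 gf 21.961087435483932 [0.33 0.42 1.95]
lift 8.7 [0.5433 0.084  0.239 ] op 0.417 gf 21.9815956056118 [-0.01 -0.24 -1.62]
over 10.19 [ 0.6016 -0.2512  0.24  ] op 0.416 gf 21.99371427297592 [ 0.07  0.31 -1.24]
```

View pics/c3.png

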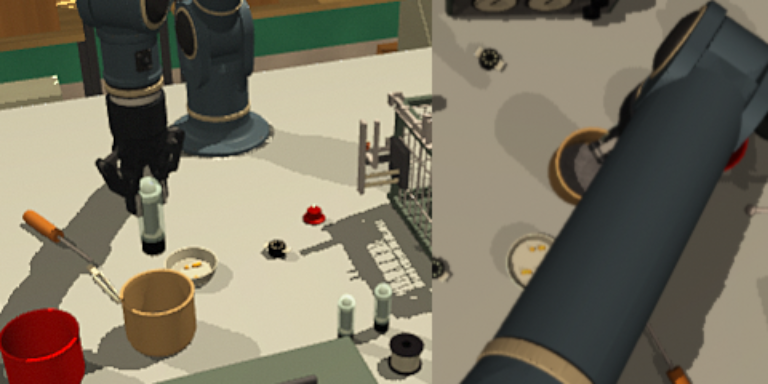

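The valve hangs upright in the fingers at crop (152,215), above the tan crock at (160,310). Now I'll lower it.

Run:
```python
from h import *
def st(l): s=robot.sense(); print(l,round(s['t'],2),s['tcp_pos'].round(4),'op',round(s['opening'],3),'gf',s['gripper_force'],s['wrist_force'].round(2))
robot.move_straight([.601,-.253,.105],vel=.1); st('in')
print(robot.move_straight([.601,-.253,.088],vel=.025,contact_N=3)); st('touch')
robot.grip(.6); st('open'); robot.sleep(.2)
p=robot.sense()['tcp_pos']
robot.move_straight([p[0],p[1],.26],vel=.12); st('up')
f=snap('wrist','w3');X=cloud(f)
q=X.reshape(-1,3);r=np.hypot(q[:,0]-.601,q[:,1]+.253)
m=(r<.04)&(q[:,2]>.1)&(q[:,2]<.15); print('valve',m.sum(),q[m,2].max(),np.median(q[m],0))
c=q[(r<.07)&(abs(q[:,2]-.085)<.008)];print('rim',cv2.minEnclosingCircle(c[:,:2].astype(np.float32)))
```

```text
in 11.84 [ 0.6015 -0.2533  0.1058] op 0.417 gf 21.993626430630684 [-0.45  0.04 -0.56]
True
touch 12.4 [ 0.6011 -0.2535  0.091 ] op 0.415 gf 21.936930902302265 [ 0.37 -1.05  3.06]
open 12.7 [ 0.6002 -0.2523  0.09  ] op 0.602 gf 0.0 [-0.49  0.22 -0.4 ]
up 14.47 [ 0.6    -0.2522  0.2591] op 0.6 gf 0.0 [-0.53  0.44 -0.  ]
valve 1705 0.1314546628451458 [ 0.6071449  -0.25016139  0.12470573]
rim ((0.5989376902580261, -0.2523006498813629), 0.054731231182813644)
```

View pics/w3.png

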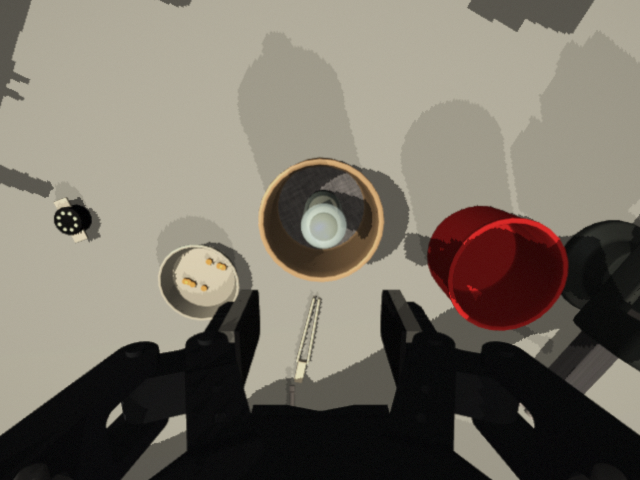

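The valve stands upright and near centred in the crock: dome at (323,222), top at 131 mm against 131 expected, crock unmoved. Next is the safety bolt.

Run:
```python
from h import *
def st(l): s=robot.sense(); print(l,round(s['t'],2),s['tcp_pos'].round(4),'op',round(s['opening'],3),'gf',s['gripper_force'],s['wrist_force'].round(2))
D=[np.pi,0,1.517]
g=np.array([.5388,.2103])
robot.move_straight([.6,-.252,.38],vel=.25)
robot.goto([*g,.34],D); st('above')
print(robot.move_straight([*g,.240],vel=.08,contact_N=6)); st('at')
robot.grip(0.0,strength=35); robot.sleep(.3); st('squeezed')
robot.grip(.6); robot.sleep(.1); st('open')
robot.move_straight([*g,.36],vel=.15)
f=snap('wrist','w4');P=cloud(f)
for nm,(x0,x1,y0,y1,z0,z1) in dict(safety=(.48,.60,.18,.24,.25,.265),handle=(.42,.48,.11,.18,.214,.23)).items():
    m=(P[...,0]>x0)&(P[...,0]<x1)&(P[...,1]>y0)&(P[...,1]<y1)&(P[...,2]>z0)&(P[...,2]<z1)
    k,lab,s,ce=cv2.connectedComponentsWithStats(m.astype(np.uint8))
    for i in range(1,k):
      if s[i,4]>30:
        q=P[lab==i]; zt=np.percentile(q[:,2],90); q=q[q[:,2]>zt-.006]
        print(nm,ce[i].round(),s[i,4],'z',zt.round(4),'rect',[np.round(a,4) for a in cv2.minAreaRect(q[:,:2].astype(np.float32))])
```

```text
above 16.86 [0.5395 0.2087 0.3402] op 0.604 gf 0.0 [ 0.49  0.05 -0.11]
False
at 18.26 [0.5392 0.2104 0.2406] op 0.598 gf 0.0 [ 0.45 -0.05 -0.25]
squeezed 19.0 [0.5404 0.2101 0.2405] op 0.123 gf 37.1055543422699 [ 5.52  0.43 -0.6 ]
open 19.57 [0.5387 0.2104 0.24  ] op 0.6 gf 0.0 [-0.49 -0.18 -0.28]
safety [318. 245.] 196 z 0.2576 rect [array([0.5356, 0.2112]), array([0.0159, 0.0047]), np.float64(86.9744)]
safety [328. 246.] 187 z 0.2577 rect [array([0.5423, 0.2106]), array([0.0162, 0.0048]), np.float64(87.2065)]
handle [218. 298.] 125 z 0.2214 rect [array([0.4513, 0.1601]), array([0.0083, 0.0086]), np.float64(3.2693)]
```

View pics/w4.png

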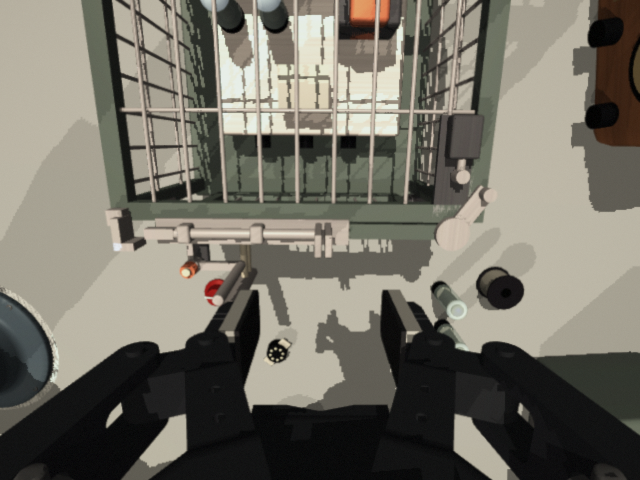

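The thumb pieces at (318,245) and (328,246) are now 6.7 mm apart centre to centre, so the bolt is fully back. Next is the handle.

```bash
cat >> h.py <<'E'
G=np.array([.4499,.142]); H=np.array([.6386,.2059]); Z=.192
def pose(a,z=Z):
    c,s=np.cos(a),np.sin(a); p=H+np.array([[c,-s],[s,c]])@(G-H)
    return [p[0],p[1],z],[np.pi,0,-.054+a]
def st(l): s=robot.sense(); print(l,round(s['t'],2),s['tcp_pos'].round(4),'op',round(s['opening'],3),'gf',round(s['gripper_force'],1),s['wrist_force'].round(2),s['torque'].round(2))
E
python3 - <<'E'
from h import *
for a in np.linspace(0,1.38,6):
    j=robot.inverse_kinematics(*pose(a)); print(a.round(2),None if j is None else j.round(2))
robot.grip(.68,strength=50)
p,o=pose(0,.33); robot.goto(p,o); st('above')
print(robot.move_straight(pose(0)[0],vel=.08,contact_N=6)); st('at')
E
```

```text
0.0 [-1.18  0.27  0.94  2.09 -0.28  0.91 -1.71]
0.28 [-1.04  0.29  0.92  2.07 -0.29  0.91 -1.31]
0.55 [-0.88  0.34  0.87  2.   -0.33  0.94 -0.91]
0.83 [-0.74  0.42  0.82  1.9  -0.37  0.98 -0.55]
1.1 [-0.63  0.5   0.76  1.78 -0.4   1.02 -0.24]
1.38 [-0.56  0.58  0.72  1.64 -0.42  1.08  0.04]
above 22.25 [0.4501 0.1422 0.3302] op 0.681 gf 0.0 [-0.41  0.54 -0.31] [ 0.02 -0.09  0.03]
False
at 24.12 [0.4501 0.1421 0.1923] op 0.68 gf 0.0 [0.53 0.13 0.51] [-0.04 -0.12 -0.01]
```

Clear on both sides and no contact. Squeeze; expect an opening of 24/85 ≈ 0.28.

Run:
```python
from h import *
robot.grip(0.0,strength=50); robot.sleep(.3); st('squeezed')
s=robot.sense()
if .22<s['opening']<.32:
    for a in np.arange(.12,1.37,.12):
        p,o=pose(a); robot.move_straight(p,vel=.09,attitude=o); st(round(a,2))
        s=robot.sense()
        if not .2<s['opening']<.34 or np.linalg.norm(s['wrist_force'])>40: print('STOP');break
```

```text
squeezed 24.84 [0.4501 0.1416 0.1933] op 0.255 gf 48.8 [-4.57 -1.87 13.02] [-0.21  0.93 -0.04]
0.12 25.26 [0.4591 0.1191 0.1933] op 0.251 gf 49.5 [-4.53 -0.62 13.52] [-0.14  0.97 -0.02]
0.24 25.68 [0.4708 0.098  0.1933] op 0.249 gf 49.6 [-4.32 -2.44 11.86] [-0.23  0.93 -0.02]
0.36 26.09 [0.4847 0.0785 0.1933] op 0.25 gf 49.6 [-4.47 -2.88 13.37] [-0.25  0.97  0.  ]
0.48 26.51 [0.5005 0.0612 0.1933] op 0.248 gf 51.6 [-4.87 -3.12 13.1 ] [-0.19  1.11 -0.11]
0.6 26.93 [0.5197 0.0448 0.1933] op 0.25 gf 53.1 [-0.9  -5.13  7.93] [-0.41  0.54  0.07]
0.72 27.34 [0.54   0.0314 0.1933] op 0.245 gf 53.7 [ 1.05 -5.1   7.73] [-0.5   0.38  0.13]
0.84 27.76 [0.5605 0.0211 0.1934] op 0.245 gf 52.0 [-2.72 -3.09  9.84] [-0.39  0.87 -0.01]
0.96 28.18 [0.583  0.0129 0.1934] op 0.25 gf 52.0 [-2.52 -4.05  9.69] [-0.4  0.9 -0. ]
1.08 28.59 [0.6063 0.0074 0.1934] op 0.24 gf 51.9 [-2.55 -3.37  9.33] [-0.45  0.84 -0.  ]
1.2 29.01 [0.6301 0.0048 0.1934] op 0.245 gf 51.9 [-1.74 -4.17  8.29] [-0.51  0.81 -0.01]
1.32 29.43 [0.6541 0.0051 0.1934] op 0.248 gf 51.8 [-1.53 -3.77  8.17] [-0.53  0.72  0.02]
```

Run:
```python
from h import *
p,o=pose(1.36); robot.move_straight(p,vel=.06,attitude=o); robot.sleep(.5); st('end')
s=snap('scene','s5'); w=snap('wrist','w5')
a=np.hstack([cv2.resize(s['image'][120:360,150:470],(480,360)),cv2.resize(w['image'],(320,240)).repeat(1,0).__class__((360,320,3),np.uint8)*0])
a[:240,480:]=cv2.resize(w['image'],(320,240)); cv2.imwrite('pics/c6.png',cv2.cvtColor(a,cv2.COLOR_RGB2BGR))
P=cloud(w)
# gate pose seen: thumb pieces
m=(abs(P[...,2]-.255)<.008)&(np.hypot(P[...,0]-H[0],P[...,1]-H[1])>.08)&(np.hypot(P[...,0]-H[0],P[...,1]-H[1])<.13)
k,lab,t,ce=cv2.connectedComponentsWithStats(m.astype(np.uint8))
for i in range(1,k):
    if t[i,4]>30:
        q=P[lab==i].mean(0); d=q[:2]-H; print(ce[i].round(),t[i,4],q.round(4),'angle',np.degrees(np.arctan2(d[1],d[0]))%360-176.9,np.hypot(*d))
```

```text
end 30.21 [0.6617 0.0058 0.1934] op 0.249 gf 51.9 [-1.11 -3.3   8.24] [-0.63  0.65 -0.06]
```

View pics/c6.png

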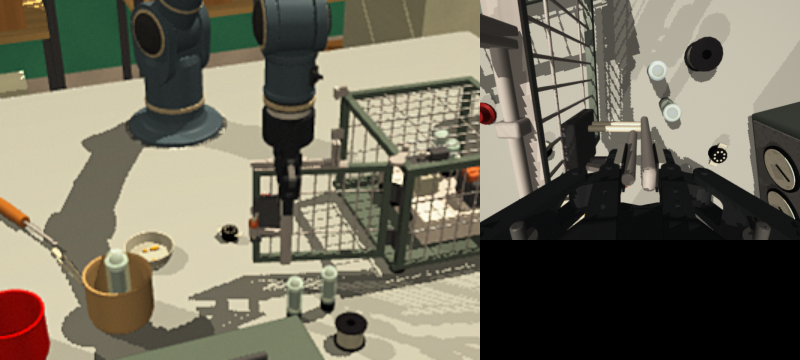

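The gate stands wide open in the scene view (from the hinge post at crop (400,165) to the free edge at (258,165)). Both bar and rod are between the fingers, the valve is upright in the crock at (118,270), and the rest is undisturbed. Handing in.

Run:
```python
from h import *
st('x'); print(robot.close_job())
```

```text
x 30.31 [0.6617 0.0057 0.1934] op 0.248 gf 51.9 [-0.53 -4.12  6.93] [-0.64  0.63 -0.11]
the job is handed in; nothing more can be done
None
```

I handed the job in at about 30 s: the valve stands upright in the crock, the safety bolt is back, and the gate is held at about 78° (from the arm's pose) with the handle squeezed; the hand-in call returned no verdict.

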